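Feed the nut plate with the pedal and start the clamp screw

TASK

Press the fixture's spring pedal right down to its stop so that it feeds the nut plate home under the bridge, and let the pedal come up again. Then turn the square-head screw backward (anticlockwise from above) until it drops off the end of the thread, and from there turn it forward (clockwise) one full turn so that it is properly started. Finish while still holding the screw by its head between the fingers, and leave the two pots and the loupe standing where they are.

Things in the scene. Friction and masses are not known exactly. Their poses are not given: they have to be found in the camera images.
- fixture: Fixed fixture, dark steel base 176 x 112 x 10 mm (its x from -126 to +50 mm), under an aluminium bridge. Origin: on the worktop below the screw's axis. +x points from pedal to bridge, away from the robot; z up. Place and yaw vary. Bridge 36 mm along x, 100 mm along y, top face 56 mm above the worktop (bolt heads at y = +-41 mm stand 3 mm higher).
- pedal_pad (a point): Centre of the top of the pedal's ribbed black rubber pad, 40 x 40 mm, 0.10 m in -x of the fixture's origin and 68 mm above the worktop when up. Up, it slopes up toward the robot by 0.22 rad; pressed, down by as much. Pushed straight down at its centre it sinks 23 mm to its stop and shifts about 3 mm; about 6 N at first, 16 N at the stop.
- pedal (a joint): Pedal angle in rad: 0 up (sprung), 0.44 pressed to its stop. It springs back when released.
- nut_plate (a joint): Travel in m of the steel nut plate (74 x 58 x 22 mm) that slides on the base along the fixture's +x: starts between 0 and 0.003, home under the screw at about 0.0126. The pedal's heel pushes it; it stays where it is left (friction).
- screw_head (a point): Centre of the square steel head, 24 x 24 mm across flats, 21 mm high, on the vertical screw axis; its x and y axes are square to the flats. 88 mm above the worktop at the start, later lower by the value of screw_depth. Below it is a round neck, 23 mm in diameter, 4 mm high, its underside 18 mm above the bridge at the start. Mass 0.28 kg.
- screw (a joint): Turn in rad, growing clockwise from above (forward); head yaw = fixture yaw minus this. 0 = thread end. Starts at 0.45 to 1.2, crossed on top of the first turn: forward it jams at about 1.6. Backward at -0.1 to -0.3 it passes the thread end and, unless carried by the fingers, drops 6 mm; further back it climbs again and jams near -4.1. Turns easily (0.03 N m), stays where left.
- screw_depth (a joint): Metres the screw has come down from its start: 0 on the nut plate's face; about 0.004 once the plate is home; 0.003 just before the thread drop, 0.009 just after; then 0.006 more per forward turn, so about 0.015 when started by one turn; limit 0.0172. It sinks by its own weight while not gripped tight.
- parts_pot_0_mid (a point): Bystander: white round pot with a lid, 42 mm in diameter, 20 mm high; point at its centre, half-way up. Leave alone.
- parts_pot_1_mid (a point): Bystander: yellowish round pot with a dark lid, 42 mm in diameter, 20 mm high; point at its centre, half-way up. Leave alone.
- loupe_mid (a point): Bystander: black eye loupe, a cup 36 mm in diameter, 30 mm high; point at its centre, half-way up. Leave alone.

How it is judged:
By the outcome, as a careful person would: the job done as asked, in the order asked, and still so for the second after the job is handed in, while the arm keeps its last pose, push and grip.
It also fails if it takes over 72 s, if anything falls off the work surface, if the arm or the gripper's body presses on something with over 40 N, if the wrist force passes 120 N, or if a joint passes its speed limit or range.

ROBOT

A 7-joint arm with a two-finger parallel gripper is mounted at the origin on a cart in front of the work surface, level with it; the furniture and walls round the work are solid. World frame = base frame: x ahead of the robot, y to its left, z up, the work surface at z = 0. Lengths are in m, angles in rad, forces in N, time in s.
With the tool pointing down it reaches from about 0.4 to 0.85 m from the base axis. Payload 10.4 kg.
Tool frame: the origin (TCP) lies on the centre line of the jaws, within the pads' length; the fingertips stand r.tip_extent ahead of it and the grasp point (between the pads) lies 3 mm ahead of it (r.tip_extent is the distance from the TCP to the fingertips, in m); z points along the fingers, y is the direction in which the jaws open and shut (so a half turn about z gives the same grasp; the last joint's range is limited). The gripper opens to 87 mm and grips with 3 to 60 N. Pads are 19 mm wide; open, the fingers measure 117 mm over their backs; the gripper's body (75 mm by 190 mm) begins 51 mm behind the grasp point.
Start: joints at [-1.261, 0.332, -0.065, 1.46, 0.022, 1.35, -0.088], TCP at [0.204, 0.591, 0.245] pointing down, gripper open.
Joint ranges: [-2.6, 2.6], [-0.5, 2.12], [-1.47, 1.34], [0.16, 2.42], [-1.27, 4.41], [0.06, 2.06], [-2.6, 2.6]. Speed limits (rad/s): [2.22, 2.22, 2.79, 2.79, 3.14, 3.14, 3.14].

INTERFACE

Orientations are given as a unit quaternion [x, y, z, w].
In Python, from bench import r gives the robot as it stands. The module is installed in compiled form; this text tells all that it offers.
- The arm moves only by the shell command python3 -m jog 'ROWS' [FORCE]. ROWS is JSON, a list of rows, each a list of 5 numbers: the shift along the tool's x, y, z in cm, then the turn about the tool's z in rad, then the closure, from 0 (fully open) to 1 (shut). A call has exactly 10 rows; each row shifts and turns the pose as measured when the row begins, along the tool's axes as they then stand; what a row does not reach is not made up. A row lasts 1/10 s, in which the tool goes at most 50 mm and 8.59 degrees, less where a joint would pass 70% of its speed; a pose out of reach is approached as far as the arm can. A call with a gripper value outside its range is refused whole. The fingers move at their own pace and stop on an object; FORCE is the grip in N (left out, the last holds). Time passes only in rows, so rows that do not move let the fingers close, or fill a call up. It gives the time, the measured TCP pose, the force and the opening at its end, in the units of the state.
- r.read_state(): the state, without advancing time (a new reading comes with each control period).
- r.camera(name): name is "side" or "top" or "wrist"; returns a dict with "pixels" (480x640x3 uint8, red, green, blue), "fx", "fy", "cx", "cy" (pixels), "k1" (the pictures are not rectified: a ray, as slopes to the right and down, at radius r is drawn at 1 + k1 r^2 times it, then the intrinsics apply), "camera_from_world" (4x4, takes a point from world to camera coordinates). Camera axes: x right, y up, looking along -z (the intrinsics and any distortion apply to the point x, -y, -z); pixel columns grow to the right and rows downward; lengths in m; the calibration is good to about 2 mm. A picture is of the moment at which its call begins. There is no depth.
- r.close_job(): hands the job in, once; it reports no verdict.
The state is a dict: "time": time; "joint_positions": joint angles; "joint_vel": joint speeds; "joint_torque": joint torques, N m; "ee_pos": TCP position; "eef_rot": TCP orientation; "ft_force": force on the tool from outside, world axes, zero at the start; "torque": the same for the moment, N m; "width": finger opening in m.
Only numpy, scipy, OpenCV 4.12 (cv2) and the standard library are available. Lean on these libraries where they do the work, as an engineer would, in place of code of your own. Each camera call takes 0.05 s, during which the arm holds its last target. There are 200 camera calls.

## Working session

There is one attempt and no reset: what is moved stays moved. The work goes in short steps, Python scripts to look and compute and a shell command to move; the robot and the scene stay as the last step left them, time stands still between calls to the robot, and variables do not carry over. Pictures are saved under pics/ and viewed, about 8 in all and at most 12, crops included, and the job is handed in when it is done.

```bash
mkdir -p pics
python3 - <<'E'
from bench import r
import cv2,pickle
s=r.read_state();print({k:(v if not hasattr(v,'round') else v) for k,v in s.items()},r.tip_extent)
for n in("top","side"):
    c=r.camera(n);pickle.dump(c,open(n+".pkl","wb"))
    cv2.imwrite(f"pics/{n}0.png",c["pixels"][...,::-1]);print(n,c["fx"],c["cx"],c["cy"],c["k1"],c["camera_from_world"])
E
```

```text
{'time': 0.0, 'joint_positions': array([-1.26059296,  0.33287945, -0.06471781,  1.46093716,  0.02160347,
        1.34989244, -0.08851329]), 'joint_vel': array([-0.00055102,  0.00032119,  0.00074182, -0.00129792, -0.00094059,
        0.00024466, -0.00071186]), 'joint_torque': array([-7.62324216e-04, -6.23256755e+01,  2.39849766e-02, -3.89898956e+01,
       -6.14503096e-02,  3.98221775e-02,  1.90863916e-04]), 'ee_pos': array([0.20406336, 0.59037424, 0.24375122]), 'eef_rot': array([ 1.65622340e-01,  9.86188996e-01, -7.05029364e-04, -8.64608888e-05]), 'ft_force': array([-0.16301312,  0.79121941, -0.52243076]), 'torque': array([-0.02654466, -0.00864282, -0.01955136]), 'width': 0.08669707888417393} 0.022
top 467.70307563324593 314.1989346583171 243.09059849558474 0.0181981339030966 [[ 0.34114438 -0.94000048  0.00442966 -0.37622467]
 [ 0.91497076  0.33313365  0.22770701 -0.46509944]
 [-0.21552037 -0.07362795  0.97371962 -0.83092092]
 [ 0.          0.          0.          1.        ]]
side 566.4975187569496 325.5505188328048 236.6612162687571 -0.18151209296525786 [[-0.99109641 -0.13221673 -0.01570467  0.50832215]
 [ 0.04183241 -0.42119092  0.90600676 -0.19552652]
 [-0.12640392  0.89728309  0.42297176 -0.6207644 ]
 [ 0.          0.          0.          1.        ]]
```

View pics/top0.png

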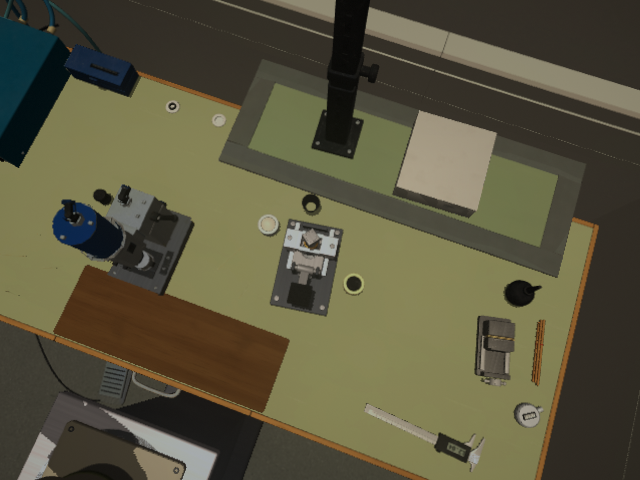

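View pics/side0.png

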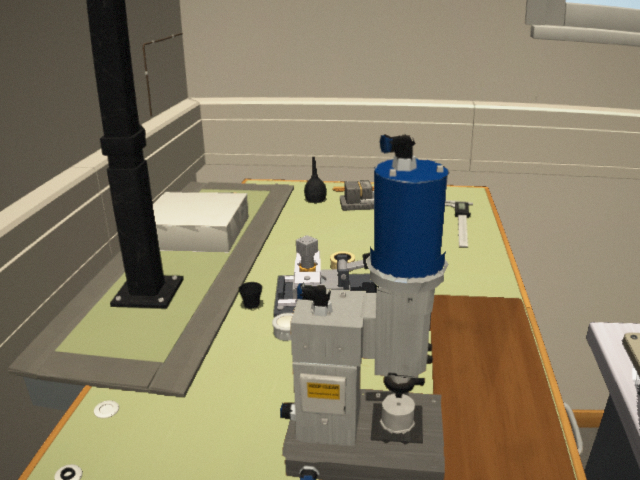

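```bash
cat > h.py <<'E'
import numpy as np,cv2
def ray(c,uv):
    K=np.array([[c["fx"],0,c["cx"]],[0,c["fy"],c["cy"]],[0,0,1.]])
    p=cv2.undistortPoints(np.float64(uv).reshape(-1,1,2),K,np.array([c["k1"],0,0,0.])).reshape(-1,2)
    M=c["camera_from_world"];R=M[:3,:3]
    return -R.T@M[:3,3],np.c_[p[:,0],-p[:,1],-np.ones(len(p))]@R
def plane(c,uv,z):
    o,d=ray(c,uv);return (o+d*((z-o[2])/d[:,2:]))[:,:2]
def proj(c,P):
    M=c["camera_from_world"];q=np.atleast_2d(P)@M[:3,:3].T+M[:3,3]
    s=np.c_[q[:,0],-q[:,1]]/-q[:,2:];s=s*(1+c["k1"]*(s**2).sum(1,keepdims=True))
    return s*[c["fx"],c["fy"]]+[c["cx"],c["cy"]]
E
python3 - <<'E'
import pickle,cv2,numpy as np
from h import *
a=pickle.load(open("top.pkl","rb"))["pixels"][190:325,245:385,::-1]
b=pickle.load(open("side.pkl","rb"))["pixels"][225:345,230:400,::-1]
A=cv2.resize(a,None,fx=4,fy=4,interpolation=2);B=cv2.resize(b,None,fx=4,fy=4,interpolation=2)[:, :]
A=np.clip(A*1.6,0,255).astype('uint8')
cv2.imwrite("pics/topc.png",A)
E
```

```text
(no output)
```

View pics/topc.png

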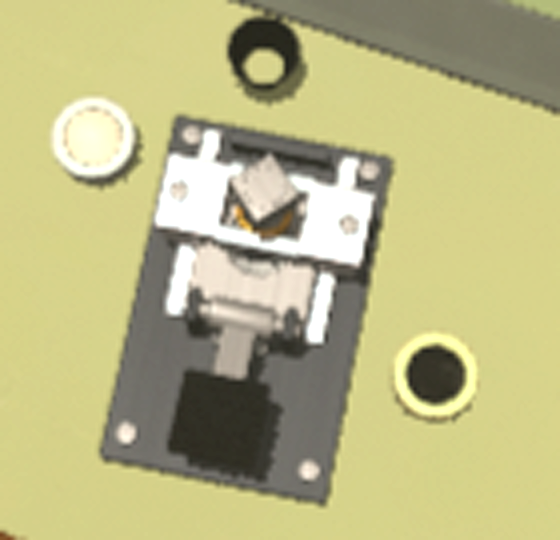

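Run:
```python
import pickle
from h import *
c=pickle.load(open("top.pkl","rb"))
f=lambda q:(np.float64(q)+.5)/4-.5+[245,190]
P=plane(c,f([[180,117],[391,157],[325,502],[100,458]]),.01);print(P)
for i in range(4):print(np.linalg.norm(P[i]-P[i-1]))
ctr=P.mean(0);d1=P[0]-P[3]+P[1]-P[2];d2=P[0]-P[1]+P[3]-P[2]
y=(np.arctan2(d1[1],d1[0])*176+ (np.arctan2(d2[1],d2[0])-np.pi/2)*112)/288
x=np.array([np.cos(y),np.sin(y)]);print("yaw",y,np.arctan2(d1[1],d1[0]),np.arctan2(d2[1],d2[0])-np.pi/2)
o=ctr+.038*x;print("origin",o,"pad",o-.1*x)
print("bolts",plane(c,f([[179,189],[349,224]]),.059))
H=plane(c,f([[268,152],[302,184],[266,224],[230,190]]),.0985);print("head",H,H.mean(0))
for i in range(4):
    e=H[i]-H[i-1];print(np.linalg.norm(e),np.arctan2(e[1],e[0])%(np.pi/2))
print("pots",plane(c,f([[93,137],[435,375]]),.02),"loupe",plane(c,f([[265,48]]),.03))
print("padpic",plane(c,f([[228,424]]),.068))
```

```text
[[ 0.60565319 -0.12772277]
 [ 0.6223502  -0.23444234]
 [ 0.44958155 -0.26089159]
 [ 0.43233205 -0.15176204]]
0.17498029081940375
0.10801784883655063
0.17478149030728252
0.11048439801361555
yaw 0.1491895942416012 0.14486085238966684 0.15599190286606945
origin [ 0.56505714 -0.18805649] pad [ 0.46616795 -0.20292017]
bolts [[ 0.55994301 -0.14687253]
 [ 0.57142391 -0.22795364]]
head [[ 0.58134313 -0.18383656]
 [ 0.57256052 -0.2033502 ]
 [ 0.54963086 -0.19443569]
 [ 0.55884099 -0.17381885]] [ 0.56559388 -0.18886033]
0.024631301825890697 1.1519500906591245
0.021398978732929178 1.1478792092457744
0.024601574836933166 1.2000029156648329
0.02258054029466834 1.1506663516715403
pots [[ 0.57864967 -0.09223678]
 [ 0.52408776 -0.29038899]] loupe [[ 0.64837946 -0.15775893]]
padpic [[ 0.46279398 -0.20768105]]
```

Run:
```python
import pickle
from h import *
t=pickle.load(open("top.pkl","rb"));s=pickle.load(open("side.pkl","rb"))
def tri(a,b):
    o,d=ray(t,[a]);p,e=ray(s,[b]);A=np.c_[d[0],-e[0]];k=np.linalg.lstsq(A,p-o,rcond=None)[0]
    P=o+k[0]*d[0];Q=p+k[1]*e[0];print((P+Q)/2,np.linalg.norm(P-Q))
tri((70,208),(395,140));tri((125,192),(316,290));tri((86,228),(410,175))
print("base corners",plane(t,[[192,222],[158,292],[105,275],[120,187]],.02))
tri((340,70),(122,140));
print(tri.__name__,plane(t,[[340,60],[262,65],[220,160],[558,270],[320,135]],0),plane(t,[[400,200],[470,213]],.08))
```

```text
[0.43938906 0.10064181 0.3274088 ] 0.0018380239610197762
[0.50669915 0.11190218 0.19284674] 0.006539944544165681
[0.42544468 0.08788562 0.29403404] 0.0005483008260342853
base corners [[0.53071153 0.05049983]
 [0.38053712 0.05615778]
 [0.37599274 0.16519006]
 [0.54851656 0.21516737]]
[ 0.80613546 -0.15038064  0.25257095] 0.007335378584239635
tri [[ 0.9877194  -0.10241906]
 [ 0.91687536  0.05476117]
 [ 0.67824796  0.0558731 ]
 [ 0.6914857  -0.6630919 ]
 [ 0.80374473 -0.12166301]] [[ 0.69323296 -0.319669  ]
 [ 0.71351683 -0.44988386]]
```

```bash
python3 -m jog '[[0,0,-4.5,0,1],[0,0,-4.5,0,1],[0,0,-4.5,0,1],[0,0,-4.5,0,1],[-2,-1.7,-1,0,1],[-3,-2.6,0,0,1],[-3,-2.6,0,0,1],[-3,-2.6,0,0,1],[-3,-2.6,0,0,1],[-3,-2.6,0,0,1]]' 20
```

```text
time: 1.1
ee_pos: [0.3162, 0.3927, 0.4359]
eef_rot: [0.161, 0.987, -0.006, -0.002]
ft_force: [0.7, 0.5, 0.7]
width: 0.0147
```

```bash
python3 -m jog '[[-3.3,-3,0,0,1],[-3.3,-3,0,0,1],[-3.3,-3,0,0,1],[-3.3,-3,0,0,1],[-3.3,-3,0,0,1],[-3.3,-3,0,0,1],[-2.5,-3.8,0,0,1],[-2.5,-3.8,0,0,1],[-2.5,-3.8,0,0,1],[-2.5,-3.8,0,0,1]]'
cat > g.py <<'E'
# usage: python3 g.py x y z theta(tool-y angle) -> tool-frame delta cm, turn
import sys,numpy as np
from bench import r
from scipy.spatial.transform import Rotation as Ro
s=r.read_state();R=Ro.from_quat(s["eef_rot"]).as_matrix();p=s["ee_pos"]
th=np.arctan2(R[1,1],R[0,1])
print("t %.2f"%s["time"],"pos",p.round(4),"theta %.3f"%th,"tilt",R[:2,2].round(3),"F",s["ft_force"].round(1),"T",s["torque"].round(2),"w %.4f"%s["width"],"q",s["joint_positions"].round(2))
if len(sys.argv)>3:
    a=[float(v) for v in sys.argv[1:]];print("delta cm",(R.T@(np.array(a[:3])-p)*100).round(2))
    if len(a)>3:
        d=th-a[3];d=(d+np.pi/2)%np.pi-np.pi/2;print("turn",round(d,3))
E
python3 g.py .466 -.203 .2 1.72
```

```text
time: 2.1
ee_pos: [0.4976, -0.0346, 0.4369]
eef_rot: [0.159, 0.987, -0.007, -0.004]
ft_force: [1.0, 0.2, -0.8]
width: 0.0003
t 2.10 pos [ 0.4976 -0.0346  0.4369] theta 1.250 tilt [-0.009 -0.012] F [ 1.   0.2 -0.8] T [ 0.03 -0.03  0.03] w 0.0003 q [-0.58  0.01  0.56  1.44  0.01  1.7   1.23]
delta cm [ -2.42 -16.63  23.93]
turn -0.47
```

```bash
python3 -m jog '[[0,0,3,-0.12,1],[0,0,3,-0.12,1],[0,0,3,-0.12,1],[0,0,3,-0.12,1],[0.95,-2.7,2,0,1],[0.95,-2.7,2,0,1],[0.95,-2.7,2,0,1],[0.95,-2.7,2,0,1],[0.95,-2.7,2,0,1],[0.95,-2.7,2,0,1]]'
python3 g.py .466 -.203 .1 1.72
python3 - <<'E'
from bench import r
import cv2,pickle
for n in("wrist","side"):
    c=r.camera(n);pickle.dump(c,open(n+"1.pkl","wb"))
    cv2.imwrite(f"pics/{n}1.png",c["pixels"][...,::-1])
E
```

```text
time: 3.1
ee_pos: [0.4656, -0.2174, 0.1904]
eef_rot: [-0.087, 0.996, -0.006, -0.004]
ft_force: [-0.2, 0.0, -0.9]
width: 0.0005
t 3.10 pos [ 0.4656 -0.2174  0.1904] theta 1.746 tilt [-0.007 -0.012] F [-0.2  0.  -0.9] T [ 0.06 -0.08 -0.04] w 0.0005 q [-0.35  0.14  0.75  1.86 -0.09  1.19  2.18]
delta cm [-0.37  1.51  9.03]
turn 0.026
```

View pics/wrist1.png

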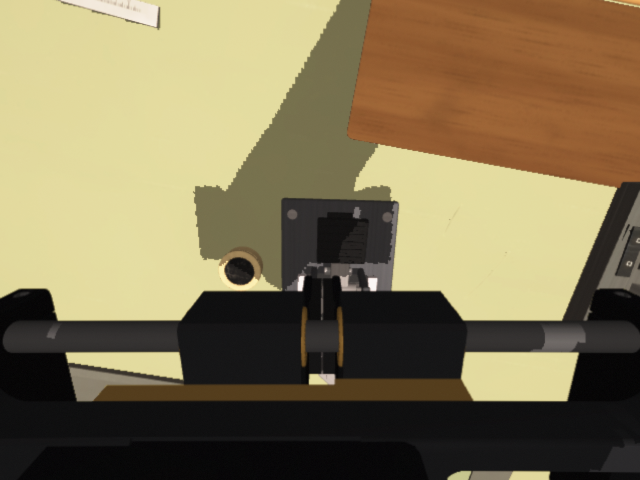

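Run:
```python
import pickle
from h import *
c=pickle.load(open("wrist1.pkl","rb"))
print("pad",plane(c,[[342,239]],.068)); print("base corners",plane(c,[[282,199],[398,202]],.01),"tip proj",proj(c,[.4656,-.2174,.168]))
print("pot1",plane(c,[[240,270]],.02))
g=pickle.load(open("wrist1.pkl","rb"))["pixels"][180:300,260:420,::-1];cv2.imwrite("pics/w1c.png",np.clip(cv2.resize(g,None,fx=4,fy=4)*2.,0,255).astype('uint8'))
```

```text
pad [[ 0.46062383 -0.20299154]]
base corners [[ 0.44795718 -0.26020358]
 [ 0.43151497 -0.15214575]] tip proj [[322.13253331 296.37545104]]
pot1 [[ 0.52194623 -0.28946586]]
```

View pics/w1c.png

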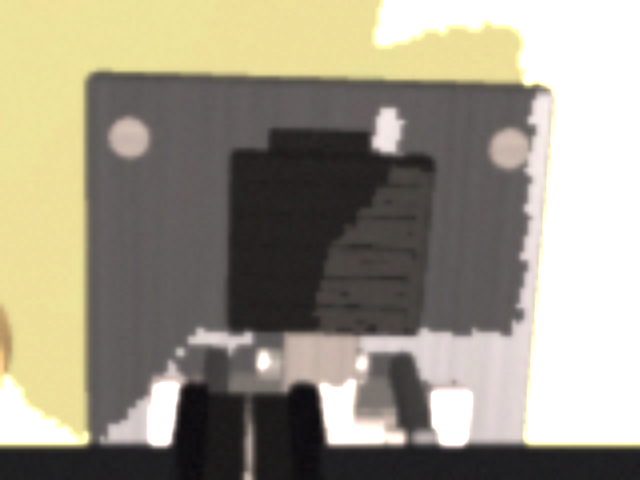

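```bash
python3 -m jog '[[-0.1,0.75,2.2,0.013,1],[-0.1,0.75,2.2,0.013,1],[0,0.1,2.2,0,1],[0,0,2.2,0,1],[0,0,0.3,0,1],[0,0,0,0,1],[0,0,0,0,1],[0,0,0,0,1],[0,0,0,0,1],[0,0,0,0,1]]'
python3 g.py .464 -.203 .067 1.72
```

```text
time: 4.2
ee_pos: [0.4638, -0.2036, 0.0985]
eef_rot: [-0.071, 0.997, -0.006, -0.004]
ft_force: [-0.5, 0.1, 0.4]
width: 0.0003
t 4.20 pos [ 0.4638 -0.2036  0.0985] theta 1.712 tilt [-0.007 -0.012] F [-0.5  0.1  0.4] T [ 0.06  0.02 -0.04] w 0.0003 q [-0.33  0.25  0.72  1.97 -0.18  0.99  2.19]
delta cm [-0.06  0.09  3.15]
turn -0.008
```

Positioned over the pad; press down.

```bash
python3 -m jog '[[0,0,0.5,0,1],[0,0,0.5,0,1],[0,0,0.4,0,1],[0,0,0.4,0,1],[0,0,0.4,0,1],[0,0,0.4,0,1],[0,0,0.3,0,1],[0,0,0.3,0,1],[0,0,0.3,0,1],[0,0,0.3,0,1]]'
python3 g.py .464 -.203 .067 1.72
```

```text
time: 5.2
ee_pos: [0.4624, -0.205, 0.0677]
eef_rot: [-0.069, 0.998, -0.0, -0.005]
ft_force: [-24.6, 11.0, 66.9]
width: 0.0004
t 5.20 pos [ 0.4624 -0.205   0.0677] theta 1.709 tilt [-0.01  -0.001] F [-24.6  11.   66.9] T [2.69 5.59 0.11] w 0.0004 q [-0.29  0.31  0.7   1.99 -0.24  0.94  2.24]
delta cm [-0.19  0.17  0.07]
turn -0.011
```

```bash
python3 - <<'E'
from bench import r
import cv2,pickle
c=r.camera("side");cv2.imwrite("pics/side2.png",cv2.resize(c["pixels"][220:340,230:400,::-1],None,fx=4,fy=4))
E
python3 -m jog '[[0,0,-0.3,0,1],[0,0,-1,0,1],[0,0,-2,0,1],[0,0,-3,0,1],[0,0,-3,0,1],[0,0,-3,0,1],[0,0,0,0,0.35],[0,0,0,0,0.35],[0,0,0,0,0.35],[0,0,0,0,0.35]]' 8
python3 g.py .565 -.1885 .15 1.16
python3 - <<'E'
from bench import r
import cv2,pickle,numpy as np
for n in("top","wrist"):
    c=r.camera(n);pickle.dump(c,open(n+"3.pkl","wb"))
    cv2.imwrite(f"pics/{n}3.png",c["pixels"][...,::-1])
c=pickle.load(open("top3.pkl","rb"));a=c["pixels"][190:325,245:385,::-1];b=cv2.imread("pics/side2.png")[:, :]
a=np.clip(cv2.resize(a,None,fx=4,fy=4,interpolation=2)*1.3,0,255).astype('uint8')
w=cv2.resize(cv2.imread("pics/side2.png"),(680,480))
b=cv2.resize(w,(240,169));a[:169,-240:]=b
cv2.imwrite("pics/top3c.png",a)
E
```

```text
time: 6.25
ee_pos: [0.4634, -0.2048, 0.1938]
eef_rot: [-0.068, 0.998, 0.001, -0.005]
ft_force: [-0.2, -0.4, -0.0]
width: 0.0248
t 6.25 pos [ 0.4634 -0.2048  0.1938] theta 1.708 tilt [-0.011  0.002] F [-0.2 -0.4 -0. ] T [ 0.05 -0.04  0.03] w 0.0248 q [-0.37  0.12  0.75  1.86 -0.09  1.2   2.12]
delta cm [-10.33   0.21   4.27]
turn 0.548
```

View pics/top3c.png

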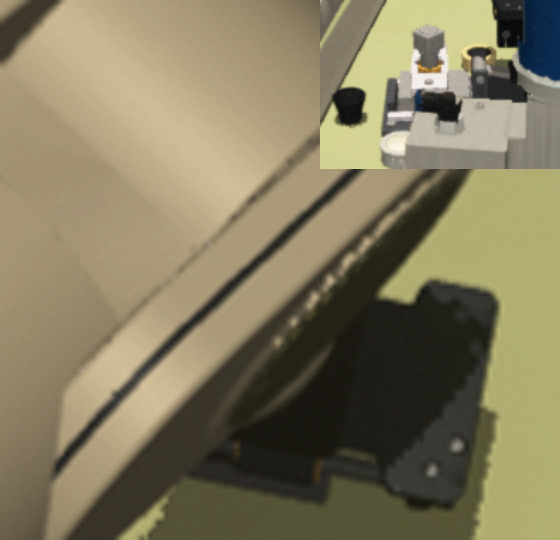

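Run:
```python
from bench import r
import cv2,pickle,numpy as np
from h import *
c=r.camera("side");pickle.dump(c,open("side3.pkl","wb"))
s=pickle.load(open("side.pkl","rb"))
U=lambda p:cv2.resize(cv2.cvtColor(p,7)[215:320,260:420],None,fx=4,fy=4,interpolation=2)
a,b=U(s["pixels"]),U(c["pixels"])
def m(x0,y0,x1,y1,name):
    x0,y0,x1,y1=[int(v) for v in((x0-260)*4,(y0-215)*4,(x1-260)*4,(y1-215)*4)]
    q=cv2.matchTemplate(b[max(0,y0-40):y1+40,max(0,x0-40):x1+40],a[y0:y1,x0:x1],5);_,v,_,l=cv2.minMaxLoc(q);print(name,v,(l[0]-min(40,x0))/4,(l[1]-min(40,y0))/4)
m(292,232,322,262,"head");m(330,250,358,268,"pot1");m(340,258,364,275,"pedal")
for d in(.0,.004):print(proj(s,[.565,-.1885,.0985-d]))
```

```text
head 0.9795854687690735 0.0 1.75
pot1 0.7783165574073792 0.25 0.0
pedal 0.41432008147239685 0.25 -0.25
[[306.01533847 238.91041896]]
[[306.09905243 241.40474823]]
```

Run:
```python
import cv2,pickle,numpy as np
a=[cv2.resize(np.ascontiguousarray(pickle.load(open(f,"rb"))["pixels"][230:295,270:336,::-1]),None,fx=6,fy=6,interpolation=cv2.INTER_CUBIC) for f in("side.pkl","side3.pkl")]
cv2.imwrite("pics/cmp.png",np.hstack(a))
```

```text
(no output)
```

View pics/cmp.png

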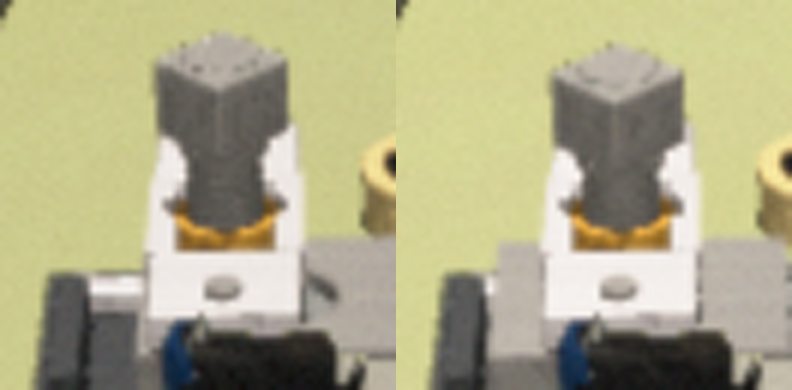

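```bash
python3 - <<'E'
import pickle
from h import *
c=pickle.load(open("side3.pkl","rb"))
P=plane(c,[[286.8,275],[334.8,275]],.032)
y=.149;x=np.array([np.cos(y),np.sin(y)]);n=np.array([-x[1],x[0]]);o=np.array([.565,-.1885])
print([( (p-o)@x,(p-o)@n) for p in P])
Q=plane(c,[[(545-396)/6+270,230+285/6],[(700-396)/6+270,230+285/6]],.056);print([( (p-o)@x,(p-o)@n) for p in Q])
Q=plane(c,[[270+(620-396)/6,230+72/6]],.0945);print("head",Q)
E
python3 g.py .565 -.1885 .15 1.16
```

```text
[(np.float64(0.03148704617903099), np.float64(-0.013870977370964111)), (np.float64(-0.041431239734772626), np.float64(-0.01069771303254864))]
[(np.float64(0.016645131438235487), np.float64(0.0375953352353751)), (np.float64(-0.0200442421055544), np.float64(0.039167854731196376))]
head [[ 0.56289253 -0.18670228]]
t 6.40 pos [ 0.4635 -0.2048  0.194 ] theta 1.708 tilt [-0.011  0.002] F [ 0.1 -0.1 -0.8] T [0.01 0.03 0.02] w 0.0368 q [-0.37  0.12  0.75  1.86 -0.09  1.2   2.12]
delta cm [-10.32   0.22   4.29]
turn 0.548
```

```bash
python3 -m jog '[[-2.2,0.05,0.5,0,0.45],[-2.2,0.05,0.8,0,0.45],[-2.2,0.05,0.9,0,0.45],[-2.2,0.05,0.9,0,0.45],[-1.5,0.05,0.9,0,0.45],[0,0,0,0.137,0.45],[0,0,0,0.137,0.45],[0,0,0,0.137,0.45],[0,0,0,0.137,0.45],[0,0,0,0,0.45]]'
python3 - <<'E'
from bench import r
import cv2,pickle
c=r.camera("wrist");pickle.dump(c,open("wrist4.pkl","wb"));cv2.imwrite("pics/wrist4.png",c["pixels"][...,::-1])
E
python3 g.py .565 -.1885 .09 1.16
```

```text
time: 7.4
ee_pos: [0.5676, -0.1869, 0.1456]
eef_rot: [0.214, 0.977, -0.001, -0.009]
ft_force: [0.3, -0.2, 0.9]
width: 0.0482
t 7.45 pos [ 0.5675 -0.1869  0.1456] theta 1.145 tilt [-0.018  0.002] F [ 0.7  0.6 -1. ] T [-0.07  0.    0.01] w 0.0481 q [-0.39  0.45  0.81  1.68 -0.34  1.18  1.65]
delta cm [ 0.07 -0.22  5.56]
turn -0.015
```

View pics/wrist4.png

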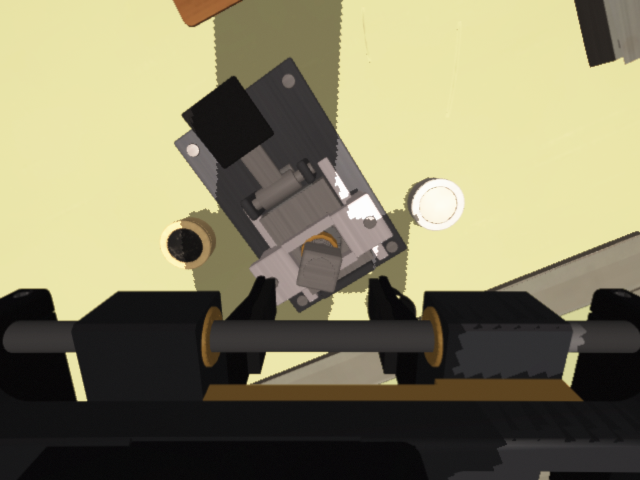

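Run:
```python
import pickle
from h import *
c=pickle.load(open("wrist4.pkl","rb"));a=c["pixels"][220:310,270:370,::-1]
cv2.imwrite("pics/w4c.png",np.clip(cv2.resize(a,None,fx=6,fy=6,interpolation=2)*1.5,0,255).astype('uint8'))
```

```text
(no output)
```

View pics/w4c.png

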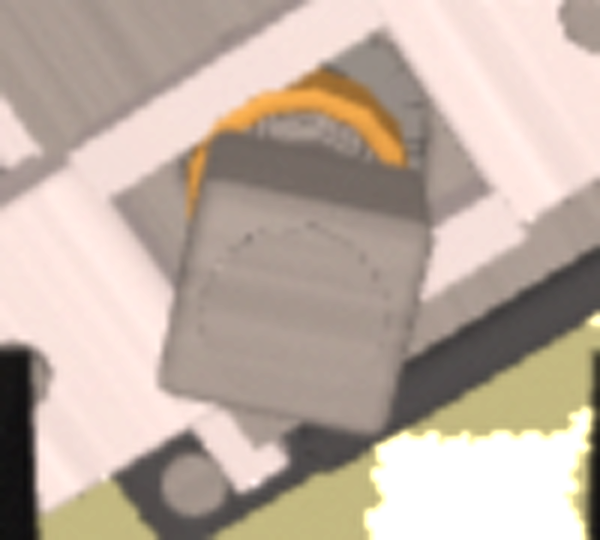

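Run:
```python
import pickle
from h import *
c=pickle.load(open("wrist4.pkl","rb"))
H=plane(c,(np.float64([[203,178],[430,226],[388,434],[162,384]])+.5)/6-.5+[270,220],.095)
print(H.mean(0))
for i in range(4):
    e=H[i]-H[i-1];print(np.linalg.norm(e),np.arctan2(e[1],e[0])%(np.pi/2))
```

```text
[ 0.56344542 -0.18733411]
0.022072203747892944 0.9393686004189323
0.022734874533152236 0.9240472204156761
0.022461769633786245 0.9664017802462824
0.023350748636729864 0.9081150515924907
```

```bash
python3 -m jog '[[0,0,0,0.149,0.45],[0,0,0,0.149,0.45],[0,0,0,0.149,0.45],[0,0,0,0.149,0.45],[0,0,0,0.149,0.45],[0,0,0,0.149,0.45],[0,0,0,0.149,0.45],[0,0,0,0.149,0.45],[0,0,0,0.149,0.45],[0,0,0,0.149,0.45]]'
python3 g.py .5645 -.188 .09 -.63
```

```text
time: 8.45
ee_pos: [0.5667, -0.187, 0.1441]
eef_rot: [0.82, 0.573, -0.007, -0.007]
ft_force: [0.1, 0.0, -0.1]
width: 0.0474
t 8.45 pos [ 0.5667 -0.187   0.1441] theta -0.351 tilt [-0.02   0.004] F [ 0.1  0.  -0.1] T [-0.11  0.03  0.03] w 0.0474 q [-0.58  0.61  1.13  1.69 -0.57  1.24  0.33]
delta cm [-0.15 -0.07  5.41]
turn 0.279
```

```bash
python3 -m jog '[[0,0,0.2,0.14,0.45],[0,0,0.2,0.14,0.45],[-0.1,-0.05,0.3,0,0.45],[-0.1,-0.05,0.3,0,0.45],[0,0,1,0,0.45],[0,0,1,0,0.45],[0,0,1,0,0.45],[0,0,0.8,0,0.45],[0,0,0.5,0,0.45],[0,0,0,0,0.45]]'
python3 g.py .5645 -.188 .09 -.63
```

```text
time: 9.45
ee_pos: [0.5624, -0.1876, 0.0847]
eef_rot: [0.888, 0.461, -0.009, -0.008]
ft_force: [0.3, 0.3, -0.3]
width: 0.0482
t 9.45 pos [ 0.5624 -0.1876  0.0847] theta -0.614 tilt [-0.023  0.005] F [ 0.3  0.3 -0.3] T [-0.13  0.03 -0.03] w 0.0482 q [-0.57  0.7   1.12  1.75 -0.67  1.17  0.14]
delta cm [ 0.08  0.19 -0.54]
turn 0.016
```

```bash
python3 -m jog '[[0.1,0.15,-0.5,0.015,0.45],[0,0,0,0,0.8],[0,0,0,0,0.8],[0,0,0,0,0.8],[0,0,0,0,0.8],[0,0,0,0,0.8],[0,0,0,0,0.8],[0,0,0,0,0.8],[0,0,0,0,0.8],[0,0,0,0,0.8]]' 10
python3 g.py .5645 -.188 .09 -.63
```

```text
time: 10.45
ee_pos: [0.565, -0.1879, 0.0913]
eef_rot: [0.891, 0.453, -0.008, -0.007]
ft_force: [-1.1, 0.7, 1.3]
width: 0.0239
t 10.45 pos [ 0.565  -0.1879  0.0913] theta -0.630 tilt [-0.022  0.005] F [-1.1  0.7  1.3] T [-0.1   0.05 -0.08] w 0.0239 q [-0.57  0.7   1.13  1.73 -0.67  1.18  0.12]
delta cm [-0.04 -0.04  0.13]
turn 0.0
```

```bash
python3 -m jog '[[0,0,-0.01,-0.14,0.8],[0,0,-0.01,-0.14,0.8],[0,0,-0.01,-0.14,0.8],[0,0,-0.01,-0.14,0.8],[0,0,-0.01,-0.14,0.8],[0,0,0,0,0.8],[0,0,0,0,0.8],[0,0,0,0,0.8],[0,0,0,0,0.8],[0,0,0,0,0.8]]' 10
python3 g.py .5645 -.188 .09 -.63
```

```text
time: 11.45
ee_pos: [0.565, -0.1879, 0.0919]
eef_rot: [0.676, 0.737, -0.006, -0.01]
ft_force: [-0.6, -0.0, 0.4]
width: 0.024
t 11.45 pos [ 0.565  -0.1879  0.0919] theta 0.086 tilt [-0.022  0.005] F [-0.6 -0.   0.4] T [-0.06 -0.02  0.09] w 0.0240 q [-0.49  0.6   0.98  1.73 -0.54  1.13  0.74]
delta cm [-0.01 -0.05  0.19]
turn 0.716
```

```bash
python3 -m jog '[[0,0,-0.01,-0.13,0.8],[0,0,-0.01,-0.13,0.8],[0,0,-0.01,-0.13,0.8],[0,0,0,-0.12,0.8],[0,0,0,0,0.8],[0,0,0,0,0.65],[0,0,0,0,0.65],[0,0,0,0,0.65],[0,0,0,0,0.65],[0,0,0,0,0.65]]' 10
python3 g.py .5645 -.188 .085 -.63
python3 - <<'E'
from bench import r
import cv2,pickle,numpy as np
c=r.camera("side");pickle.dump(c,open("side5.pkl","wb"))
cv2.imwrite("pics/side5.png",cv2.resize(c["pixels"][200:310,250:400,::-1],None,fx=5,fy=5,interpolation=2))
E
```

```text
time: 12.45
ee_pos: [0.565, -0.1882, 0.0911]
eef_rot: [0.467, 0.884, -0.005, -0.011]
ft_force: [0.7, 0.8, -0.1]
width: 0.0302
t 12.45 pos [ 0.565  -0.1882  0.0911] theta 0.598 tilt [-0.023  0.002] F [ 0.7  0.8 -0.1] T [-0.06 -0.06 -0.03] w 0.0302 q [-0.42  0.55  0.86  1.73 -0.45  1.1   1.19]
delta cm [ 0.03 -0.02  0.61]
turn 1.228
```

View pics/side5.png

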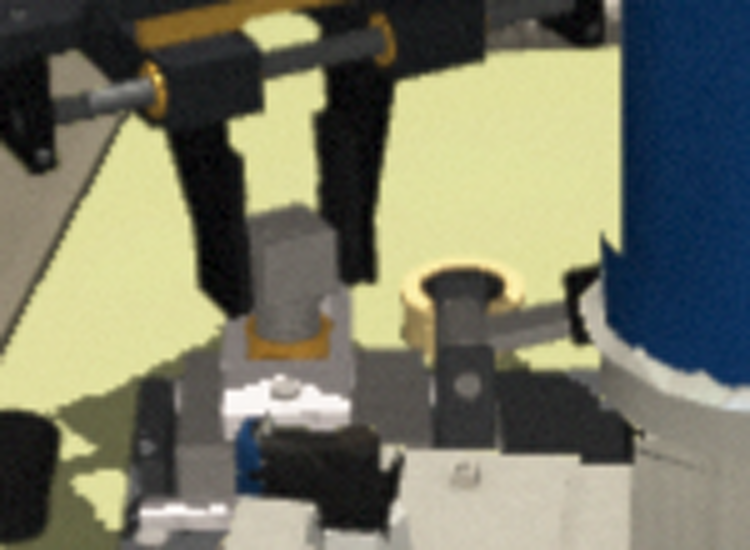

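```bash
python3 -m jog '[[0,0,0.2,0,0.65],[0,0,0,0,0.8],[0,0,0,0,0.8],[0,0,0,0,0.8],[0,0,0,0,0.8],[0,0,0.01,0.14,0.8],[0,0,0.015,0.14,0.8],[0,0,0.015,0.14,0.8],[0,0,0.015,0.14,0.8],[0,0,0.015,0.14,0.8]]' 10
python3 g.py .565 -.188 .0885 -.63
```

```text
time: 13.5
ee_pos: [0.565, -0.1881, 0.0884]
eef_rot: [0.75, 0.661, -0.007, -0.008]
ft_force: [-1.7, 0.6, -0.9]
width: 0.0241
t 13.50 pos [ 0.565  -0.1881  0.0884] theta -0.127 tilt [-0.022  0.003] F [-1.7  0.6 -0.9] T [-0.13 -0.1   0.13] w 0.0241 q [-0.51  0.63  1.02  1.73 -0.58  1.14  0.56]
delta cm [ 0.01 -0.   -0.01]
turn 0.503
```

```bash
python3 -m jog '[[0,0,0.013,0.145,0.8],[0,0,0.013,0.145,0.8],[0,0,0.013,0.145,0.8],[0,0,0.013,0.145,0.8],[0,0,0.013,0.145,0.8],[0,0,0.013,0.145,0.8],[0,0,0.013,0.145,0.8],[0,0,0.013,0.145,0.8],[0,0,0.013,0.145,0.8],[0,0,0.013,0.145,0.8]]' 10
python3 g.py .565 -.188 .087
```

```text
time: 14.5
ee_pos: [0.5648, -0.1879, 0.0869]
eef_rot: [1.0, -0.028, -0.011, -0.001]
ft_force: [-0.3, 0.4, 0.6]
width: 0.0237
t 14.50 pos [ 0.5648 -0.1879  0.0869] theta -1.627 tilt [-0.023  0.002] F [-0.3  0.4  0.6] T [-0.04  0.11  0.06] w 0.0237 q [-0.64  0.84  1.28  1.74 -0.84  1.26 -0.76]
delta cm [ 0.02  0.01 -0.01]
```

```bash
python3 -m jog '[[0,0,0,0,0.5],[0,0,0,0,0.5],[0,0,0,0,0.5],[0,0,0,0,0.5],[0,0,0,0,0.5],[0,0,0,-0.149,0.5],[0,0,0,-0.149,0.5],[0,0,0,-0.149,0.5],[0,0,0,-0.149,0.5],[0,0,0,-0.149,0.5]]' 10
python3 -m jog '[[0,0,0,-0.149,0.5],[0,0,0,-0.149,0.5],[0,0,0,-0.149,0.5],[0,0,0,-0.149,0.5],[0,0,0,-0.149,0.5],[0,0,0,-0.149,0.5],[0,0,0,-0.149,0.5],[0,0,0,-0.149,0.5],[0,0,0,-0.149,0.5],[0,0,0,-0.149,0.5]]'
python3 g.py .565 -.188 .087 1.515
```

```text
time: 15.5
ee_pos: [0.5648, -0.1877, 0.0867]
eef_rot: [0.938, 0.347, -0.011, -0.005]
ft_force: [0.0, 0.0, 0.4]
width: 0.0436
time: 16.5
ee_pos: [0.5646, -0.1884, 0.0882]
eef_rot: [0.45, 0.893, -0.004, -0.009]
ft_force: [1.2, 0.1, 0.8]
width: 0.0436
t 16.50 pos [ 0.5646 -0.1884  0.0882] theta 0.638 tilt [-0.02   0.002] F [1.2 0.1 0.8] T [-0.   -0.05  0.02] w 0.0436 q [-0.39  0.53  0.82  1.73 -0.43  1.09  1.21]
delta cm [0.   0.06 0.12]
turn -0.877
```

```bash
python3 -m jog '[[0,0.03,0.05,-0.147,0.5],[0,0.03,0.05,-0.147,0.5],[0,0,0,-0.147,0.5],[0,0,0,-0.147,0.5],[0,0,0,-0.147,0.5],[0,0,0,-0.14,0.5],[0,0,0,0,0.8],[0,0,0,0,0.8],[0,0,0,0,0.8],[0,0,0,0,0.8]]' 10
python3 g.py .565 -.188 .087 1.515
```

```text
time: 17.5
ee_pos: [0.5643, -0.188, 0.0884]
eef_rot: [0.021, 1.0, 0.002, -0.009]
ft_force: [-1.2, 6.3, 2.8]
width: 0.0242
t 17.50 pos [ 0.5643 -0.188   0.0884] theta 1.529 tilt [-0.019  0.004] F [-1.2  6.3  2.8] T [1.4  0.32 0.01] w 0.0242 q [-0.25  0.47  0.63  1.73 -0.31  1.06  2.01]
delta cm [-0.07  0.    0.14]
turn 0.014
```

```bash
python3 -m jog '[[0,0,0.013,0.147,0.8],[0,0,0.013,0.147,0.8],[0,0,0.013,0.147,0.8],[0,0,0.013,0.147,0.8],[0,0,0.013,0.147,0.8],[0,0,0.013,0.147,0.8],[0,0,0.013,0.147,0.8],[0,0,0.013,0.147,0.8],[0,0,0.013,0.147,0.8],[0,0,0.013,0.147,0.8]]' 10
python3 -m jog '[[0,0,0.013,0.147,0.8],[0,0,0.013,0.147,0.8],[0,0,0.013,0.147,0.8],[0,0,0.013,0.147,0.8],[0,0,0.013,0.147,0.8],[0,0,0.013,0.147,0.8],[0,0,0.013,0.147,0.8],[0,0,0.013,0.147,0.8],[0,0,0.013,0.147,0.8],[0,0,0.013,0.147,0.8]]' 10
python3 g.py .565 -.188 .085 1.515
```

```text
time: 18.5
ee_pos: [0.565, -0.1871, 0.0873]
eef_rot: [0.698, 0.716, -0.005, -0.007]
ft_force: [-0.2, -0.2, -1.8]
width: 0.024
time: 19.5
ee_pos: [0.5657, -0.1877, 0.086]
eef_rot: [0.999, 0.048, -0.008, 0.002]
ft_force: [1.0, -2.2, -1.3]
width: 0.0237
t 19.50 pos [ 0.5657 -0.1877  0.086 ] theta -1.475 tilt [-0.015 -0.004] F [ 1.  -2.2 -1.3] T [-0.22  0.18  0.05] w 0.0237 q [-0.63  0.8   1.25  1.75 -0.8   1.22 -0.64]
delta cm [-0.07  0.02  0.1 ]
turn 0.151
```

```bash
python3 -m jog '[[0,0,0,0,0.5],[0,0,0,0,0.5],[0,0,0,0,0.5],[0,0,0,0,0.5],[0,0,0,0,0.5],[0,0,0,-0.149,0.5],[0,0,0,-0.149,0.5],[0,0,0,-0.149,0.5],[0,0,0,-0.149,0.5],[0,0,0,-0.149,0.5]]' 10
python3 -m jog '[[0,0,0,-0.149,0.5],[0,0,0,-0.149,0.5],[0,0,0,-0.149,0.5],[0,0,0,-0.149,0.5],[0,0,0,-0.149,0.5],[0,0,0.05,-0.06,0.5],[0,0,0.05,0,0.5],[0,0,0,0,0.5],[0,0,0,0,0.5],[0,0,0,0,0.5]]'
python3 g.py .565 -.188 .085 0.096
python3 - <<'E'
from bench import r
import cv2,pickle
c=r.camera("wrist");pickle.dump(c,open("wrist6.pkl","wb"))
d=r.camera("side");pickle.dump(d,open("side6.pkl","wb"))
import numpy as np
a=cv2.resize(c["pixels"][200:400,200:440,::-1],(480,400));b=cv2.resize(d["pixels"][220:300,270:350,::-1],(320,320))
o=np.zeros((400,800,3),'uint8');o[:,:480]=a;o[:320,480:]=b;cv2.imwrite("pics/six.png",np.clip(o*1.3,0,255).astype('uint8'))
E
```

```text
time: 20.5
ee_pos: [0.5662, -0.1873, 0.0864]
eef_rot: [0.91, 0.415, -0.008, -0.0]
ft_force: [0.3, 0.2, -0.2]
width: 0.0436
time: 21.5
ee_pos: [0.5664, -0.188, 0.0872]
eef_rot: [0.671, 0.741, -0.005, -0.002]
ft_force: [0.3, -0.0, 0.0]
width: 0.0439
t 21.50 pos [ 0.5664 -0.188   0.0872] theta 0.099 tilt [-0.01  -0.004] F [ 0.3 -0.   0. ] T [-0.05  0.04  0.02] w 0.0439 q [-0.47  0.58  0.93  1.74 -0.5   1.09  0.73]
delta cm [ 0.01 -0.14  0.23]
turn 0.003
```

View pics/six.png

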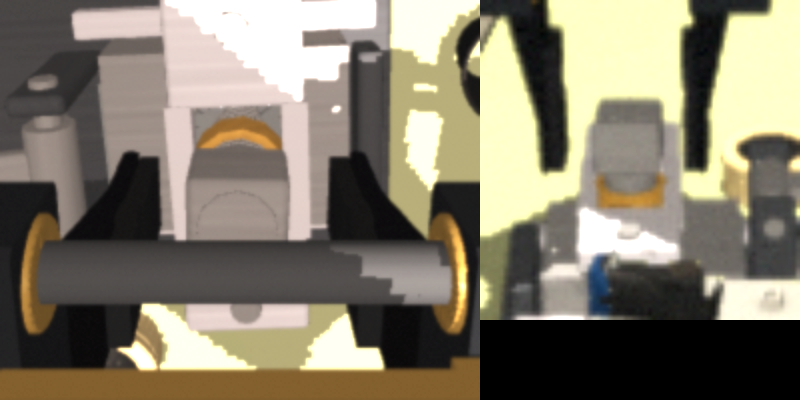

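```bash
python3 -m jog '[[0,-0.07,0.12,0,0.5],[0,-0.07,0.13,0,0.5],[0,0,0,0,0.8],[0,0,0,0,0.8],[0,0,0,0,0.8],[0,0,0,0,0.8],[0,0,0.01,0.145,0.8],[0,0,0.013,0.145,0.8],[0,0,0.013,0.145,0.8],[0,0,0.013,0.145,0.8]]' 10
python3 g.py .565 -.188 .085 -1.29
python3 -m jog '[[0,0,0.013,0.145,0.8],[0,0,0.013,0.145,0.8],[0,0,0.013,0.145,0.8],[0,0,0.013,0.145,0.8],[0,0,0.013,0.145,0.8],[0,0,0,0,0.8],[0,0,0,0,0.8],[0,0,0,0,0.8],[0,0,0,0,0.8],[0,0,0,0,0.8]]' 10
python3 g.py .565 -.188 .0837 -1.29
```

```text
time: 22.6
ee_pos: [0.5648, -0.188, 0.0839]
eef_rot: [0.859, 0.511, -0.005, -0.001]
ft_force: [0.2, -1.4, -1.6]
width: 0.0242
t 22.60 pos [ 0.5648 -0.188   0.0839] theta -0.497 tilt [-0.01  -0.004] F [ 0.2 -1.4 -1.6] T [-0.26  0.04  0.06] w 0.0242 q [-0.54  0.65  1.06  1.75 -0.61  1.12  0.21]
delta cm [ 0.    0.01 -0.11]
turn 0.793
time: 23.6
ee_pos: [0.5648, -0.1879, 0.083]
eef_rot: [0.986, 0.165, -0.005, 0.001]
ft_force: [0.0, -0.8, -1.3]
width: 0.0237
t 23.60 pos [ 0.5648 -0.1879  0.083 ] theta -1.239 tilt [-0.01  -0.004] F [ 0.  -0.8 -1.3] T [-0.08  0.09 -0.1 ] w 0.0237 q [-0.61  0.76  1.2   1.76 -0.76  1.19 -0.43]
delta cm [ 0.02  0.02 -0.07]
turn 0.051
```

```bash
python3 -m jog '[[0,0,0.01,0.1,0.8],[0,0,0.01,0.1,0.8],[0,0,0,0,0.8],[0,0,0,0,0.8],[0,0,0,0,0.8],[0,0,0,0,0.8],[0,0,0,0,0.8],[0,0,0,0,0.8],[0,0,0,0,0.8],[0,0,0,0,0.8]]' 10
python3 g.py .565 -.188 .0837 -1.29
python3 - <<'E'
from bench import r
import cv2,pickle
import numpy as np
d=r.camera("side");c=r.camera("top")
b=cv2.resize(d["pixels"][200:340,240:380,::-1],(560,560));a=cv2.resize(c["pixels"][170:330,230:390,::-1],(240,240))
o=np.zeros((560,800,3),'uint8');o[:,:560]=b;o[:240,560:]=a;cv2.imwrite("pics/fin.png",np.clip(o*1.2,0,255).astype('uint8'))
s0=pickle.load(open("side.pkl","rb"))["pixels"]
for n,(x0,y0,x1,y1) in dict(loupe=(238,280,264,310),pot0=(272,312,293,342),pot1=(328,250,350,264)).items():
    q=cv2.matchTemplate(d["pixels"][y0-8:y1+8,x0-8:x1+8],s0[y0:y1,x0:x1],5);_,v,_,l=cv2.minMaxLoc(q);print(n,round(v,3),l[0]-8,l[1]-8)
E
```

```text
time: 24.6
ee_pos: [0.5647, -0.1879, 0.0829]
eef_rot: [0.998, 0.069, -0.005, 0.001]
ft_force: [1.4, -0.9, -0.9]
width: 0.0241
t 24.60 pos [ 0.5647 -0.1879  0.0829] theta -1.432 tilt [-0.009 -0.003] F [ 1.4 -0.9 -0.9] T [-0.07  0.11 -0.04] w 0.0241 q [-0.63  0.79  1.23  1.76 -0.79  1.21 -0.6 ]
delta cm [ 0.02  0.02 -0.08]
turn -0.142
loupe 0.999 0 0
pot0 0.917 0 0
pot1 0.908 0 0
```

View pics/fin.png

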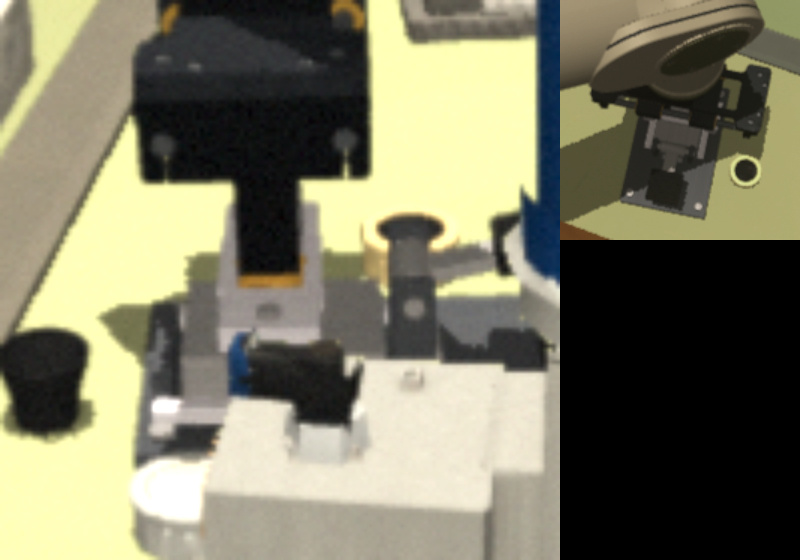

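```bash
python3 -c "
from bench import r
print(r.close_job())"
```

```text
the job is handed in; nothing more can be done
None
```

I finished the job and handed it in at about 25 s, with the gripper still holding the screw by its head at 10 N.

- **Pedal:** I pressed it to its stop and let it up again. The wrist read 67 N down at the stop, more than the 16 N needed; that is within the 120 N wrist limit, and it came through the fingertips. Side pictures before and after show the nut plate fed forward. I did not check separately that the pedal came fully up.
- **Backward turn:** I turned the screw from about +0.8 rad to −0.45 rad and opened the fingers. In the side view the head then stood at a depth of about 9 mm, so it had dropped off the thread end.
- **Forward turn:** I turned it about 6.75 rad clockwise, regripping twice. It ended at about 6.29 rad, one full turn from the thread end.
- **Last checks:** The fingers are 24.1 mm apart, which is the width across the head's flats. External forces were under 2 N. The pots and the loupe had not shifted in the side view.

**Checks that disagreed or fell short:**
- The head sank about 2.9 mm when the plate came home, against about 4 mm expected. That is close to what the camera can resolve.
- My first estimate of the head's angle, from the top picture, was about 0.2 rad off. I used the closer wrist picture instead.
- The final depth was not measured, because the fingers hid the head. It read about 14 to 15 mm before the last 1.5 rad of turning.

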